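# Balance the copper blank on the forming dome

## Task

Get the copper disc ready for hammering: pick it up and set it down (do not drop it) flat on the very top of the polished steel dome, so that it stays balanced there by itself, centred and nearly level. Use the dome, not the flat steel anvil, and leave the aluminium disc where it lies.

Things in the scene. Friction and masses are not known exactly. Their poses are not given: they have to be found in the camera images.
- copper_center (a point): Centre (half-way up) of the loose copper disc: reddish-brown metal, round, 50 mm in diameter, 12 mm thick, about 0.15 to 0.27 kg, lying flat on the table; z is its axis. Grip it across its diameter from above.
- dome_top (a point): Highest point of the fixed forming dome: a polished steel hemisphere of 60 mm radius on a light beech block 130 x 130 mm and 60 mm high, so this point is 120 mm above the table. z is up. The dome falls away evenly on all sides (1 mm at 11 mm from the top, 5.5 mm at 25 mm).
- alu_center (a point): Centre (half-way up) of the loose aluminium disc, the same size as the copper one (50 mm in diameter, 12 mm thick) but silvery grey; lies flat on the table and is to be left alone.
- flat_top (a point): Centre of the top of the fixed flat anvil: a square steel plate 85 x 85 mm, 30 mm thick, on a beech block like the dome's (130 x 130 mm, 60 mm high), top 90 mm above the table. Not to be used. It and the dome stand side by side behind the discs and may be swapped, as may the two discs.
Things that resemble listed ones, but are neither listed nor needed, are in the scene too. Of the things shaped like the part that bears copper_center, the copper one is meant. What is shaped like the part that bears dome_top but turquoise is not meant.

How it is judged (in metres and radians):
At the end, for the whole second after the job is handed in: The copper disc rests on the dome alone, still and let go, its centre within 15 mm sideways of the dome's highest point and its face within 15 degrees of level (horizontal distance between copper_center and dome_top below 0.015 m and z of copper_center in the frame of dome_top between 0.001 and 0.012 m and angle between copper_center's own z axis and vertical below 0.26 rad and contact force between copper and dome above 0.3 N and linear speed of copper below 0.03 m/s); the robot touches nothing.
It fails at once if the copper disc is dropped (falls freely from more than about 2 cm) (linear speed of copper above 0.65 m/s and contact force between copper and the fingers below 0.05 N).
It fails at once if the aluminium disc is moved by more than 2 cm (distance of alu_center from where it was at the start of the episode above 0.02 m).
It also fails if it takes over 35 s, if anything falls off the work surface, if the arm or the gripper's body presses on something with over 40 N, if the wrist force passes 120 N, or if a joint passes its speed limit or range.

## Robot

A 6-joint arm with a two-finger parallel gripper is mounted at the origin on the work surface. World frame = base frame: x ahead of the robot, y to its left, z up, the work surface at z = 0. Lengths are in mm, angles in rad, forces in N, time in s.
With the tool pointing down it reaches from about 200 to 875 mm from the base axis. Payload 3.4 kg.
Tool frame: the origin (TCP) lies on the centre line of the jaws, within the pads' length; the fingertips stand ahead of it and the grasp point (between the pads) is the TCP (tip_reach is the z of the fingertips in the tool frame, in mm); z points along the fingers, y is the line along which they close (so a half turn about z gives the same grasp; the last joint's range is limited). The gripper opens to 94 mm and grips with 3 to 60 N. Pads are 16 mm wide; open, the fingers measure 119 mm over their backs; the gripper's body (75 mm by 177 mm) begins 78 mm behind the grasp point.
Start: joints at [1.012, 0.276, 1.505, -0, 1.361, -0.121], TCP at [243.791, 520.797, 224.493] pointing down, gripper open.
Joint ranges: [-2.89, 2.89], [-0.75, 2.08], [0.22, 2.7], [-1.18, 4.32], [0.11, 2.71], [-2.7, 2.7]. Speed limits (rad/s): [2.57, 2.57, 3.14, 3.14, 3.14, 3.14].

## Interface

Orientations are given as a unit quaternion [x, y, z, w].
In Python, from plant import get_state, read_camera, camera_info, job_done, tip_reach gives the robot as it stands.
- The arm moves only by the shell command python3 -m creep 'ROWS' [FORCE]. ROWS is JSON, a list of rows, each an object with "linear": the shift along the world's x, y, z scaled (see below), a list of three; "twist": the turn, a rotation vector about the world's x, y, z scaled (see below), a list of three; "fingers": the opening, from -1 (shut) to 1 (fully open). In form: [{"linear": [dx, dy, dz], "twist": [ax, ay, az], "fingers": fingers}, ...]. A call has 1 to 20 rows; each row shifts and turns the commanded pose from where the row before left it; what a row does not reach is not made up. The controller multiplies each number of a shift by 8 cm and each number of a turn by pi rad. A row lasts 1/8 s, in which the tool goes at most 62.5 mm and 10.7 degrees, less where a joint would pass 70% of its speed; a pose out of reach is approached as far as the arm can. A call with a number of a shift or a turn outside -1 to 1 is refused whole. A call with a gripper value outside its range is refused whole. The fingers move at their own pace and stop on an object; FORCE is the grip in N (left out, the last holds). Time passes only in rows, so rows that do not move let the fingers close. It gives the time, the measured TCP pose, the force, the opening and the grip force at its end, in the units of the state.
- get_state(): the state, without advancing time (a new reading comes with each control period).
- read_camera(name): name is "scene" or "top" or "wrist"; returns (picture, depth): 384x512x3 uint8, red, green, blue; 384x512 float32, mm along the optical axis (not along the pixel's ray), 0 where there is no reading.
- camera_info(name): a dict with "fx", "fy", "cx", "cy" (pixels), "R" (3x3) and "t" (3): a world point X has camera coordinates R X + t; the wrist camera has in their place "tool_from_camera" (4x4, takes a point from camera to tool coordinates, whose origin is the TCP and whose axes are the flange's). Camera axes: x right, y down, z forward; pixel columns grow to the right and rows downward; lengths in mm; the calibration is good to about 2 mm. The wrist camera is an equidistant fisheye: a pixel r from the principal point sees the ray r / f radians off the axis. A picture is of the moment at which its call begins: read the wrist's pose just before it. camera_info takes no time and is no camera call.
- job_done(): hands the job in; it is judged then, once.
The state is a dict: "clock": time; "q": joint angles; "qd": joint speeds; "tau": joint torques, N m; "tcp_pos": TCP position; "orientation": TCP orientation; "contact_force": force on the tool from outside, world axes, zero at the start; "ft_torque": the same for the moment, N m; "grip_width": opening from 0.0 (shut) to 1.0 (fully open); "finger_force": force on a finger pad.
Only numpy, scipy, OpenCV 4.12 (cv2) and the standard library are available. Lean on these libraries where they do the work, as an engineer would, in place of code of your own. Each camera call takes 0.05 s, during which the arm holds its last target. There are 200 camera calls.

## Working session

There is one attempt and no reset: what is moved stays moved. The work goes in short steps, Python scripts to look and compute and a shell command to move; the robot and the scene stay as the last step left them, time stands still between calls to the robot, and variables do not carry over. Pictures are saved under pics/ and viewed, at most 10 in all, crops included, and the job is handed in when it is done.

```bash
ls; mkdir -p pics; python3 - <<'E'
from plant import *
import cv2,numpy as np
print(get_state(),tip_reach)
for n in("top","scene"):
    p,d=read_camera(n); np.savez(f"{n}.npz",p=p,d=d); cv2.imwrite(f"pics/{n}.png",cv2.cvtColor(p,cv2.COLOR_RGB2BGR)); print(n,camera_info(n))
E
```

```text
pics
{'clock': 0.0, 'q': array([ 1.01199390e+00,  2.76601117e-01,  1.50615319e+00, -4.19369009e-05,
        1.36066204e+00, -1.21030809e-01]), 'qd': array([-0.00024891, -0.00028436,  0.00010864, -0.00065648,  0.00073036,
        0.0002799 ]), 'tau': array([-2.30962169e-04, -4.04575682e+01, -2.37231445e+01,  7.00147008e-02,
        3.40720662e-02, -1.00526809e-04]), 'tcp_pos': array([243.50236139, 520.30015445, 223.59321923]), 'orientation': array([ 2.17137775e-01,  9.76140540e-01, -8.66508372e-04, -2.84687129e-04]), 'contact_force': array([-0.54654062,  0.20694675, -1.13658064]), 'ft_torque': array([ 0.00198516,  0.01019934, -0.00646236]), 'finger_force': 0.0, 'grip_width': 1.000453220150985} 19.0
top {'fx': 459.31278449145486, 'fy': 459.31278449145486, 'cx': 253.7858765717589, 'cy': 189.16741675574562, 'R': array([[-1.18633528e-01, -9.92937972e-01, -5.19300636e-04],
       [-9.71066791e-01,  1.16129552e-01, -2.08670111e-01],
       [ 2.07256783e-01, -2.42509959e-02, -9.77985948e-01]]), 't': array([  81.03554344,  513.50479416, 1082.65890828])}
scene {'fx': 440.4758797904603, 'fy': 440.4758797904603, 'cx': 269.2209173966909, 'cy': 186.18088251569398, 'R': array([[-0.86619243,  0.49925183, -0.02140753],
       [ 0.33387275,  0.54632509, -0.76815225],
       [-0.37180595, -0.67251506, -0.63990924]]), 't': array([ 425.24953367, -121.39149544, 1180.45655238])}
```

View pics/top.png

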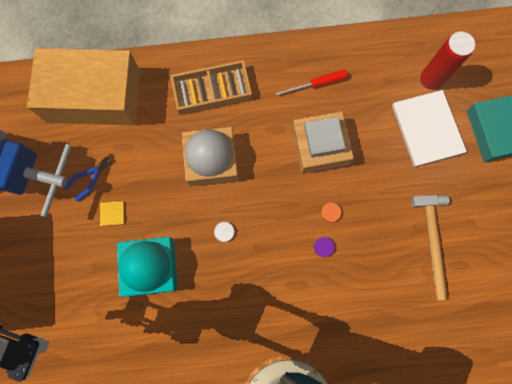

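View pics/scene.png

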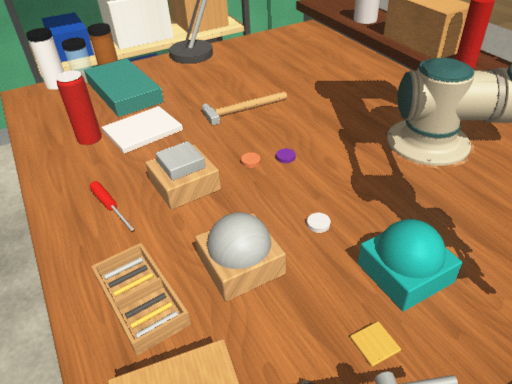

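The top view shows several possible targets:
- **Discs:** orange-red at (331,212), purple at (324,247) and silver-white at (224,231).
- **Domes:** steel on beech at (209,152) and turquoise at (146,266). The flat anvil is at (325,137).

I choose the disc at (331,212) and the dome at (209,152). I'll check both in a crop and measure them.

```bash
cat > h.py <<'E'
import numpy as np,cv2
from plant import *
def world(n,u,v,d):
    c=camera_info(n); P=np.stack([(u-c['cx'])/c['fx']*d,(v-c['cy'])/c['fy']*d,d],-1)
    return (P-c['t'])@c['R']
def cloud(n,p,d):
    v,u=np.mgrid[:384,:512].astype(float); return world(n,u,v,d.astype(float))
def sphere(P):
    A=np.c_[2*P,np.ones(len(P))]; s=np.linalg.lstsq(A,(P**2).sum(1),rcond=None)[0]
    return s[:3],np.sqrt(s[3]+s[:3]@s[:3])
E
python3 - <<'E'
from h import *
for n,dc,boxes in(("top",(209,152),{'cu':(331,212),'pu':(324,247),'al':(224,231)}),("scene",(239,238),{'cu':(250,160),'pu':(286,156),'al':(318,222)})):
    z=np.load(n+".npz");p,d=z['p'],z['d'];W=cloud(n,p,d)
    for k,(u,v) in boxes.items():
        s=np.s_[v-14:v+15,u-14:u+15]; w=W[s]; hsv=cv2.cvtColor(p,cv2.COLOR_RGB2HSV)
        m=(w[...,2]>8)&(w[...,2]<17)&(d[s]>0); q=w[m]
        c,r=cv2.minEnclosingCircle(q[:,:2].astype(np.float32)); print(n,k,p[v,u],m.sum(),q.mean(0).round(1),np.round(c,1),round(r,1),np.median(q[:,2]).round(1))
    u,v=dc; w=W[v-30:v+31,u-35:u+36].reshape(-1,3); m=(w[:,2]>75)&(w[:,2]<130); q=w[m]
    c,r=sphere(q); e=abs(np.linalg.norm(q-c,axis=1)-r)<3; c,r=sphere(q[e]); print(n,'dome',m.sum(),e.sum(),c.round(1),round(r,1),q[:,2].max())
p=np.load("top.npz")['p'];s=np.load("scene.npz")['p']
a=cv2.resize(p[185:270,200:350],None,fx=4,fy=4);b=cv2.resize(s[130:240,230:340],None,fx=3.1,fy=3.1)[:340]
b=np.pad(b,((0,340-len(b)),(0,0),(0,0)));a=cv2.resize(a,(450,255));a=np.pad(a,((0,85),(0,0),(0,0)))
cv2.imwrite("pics/crop.png",cv2.cvtColor(np.hstack([a,b]),cv2.COLOR_RGB2BGR))
E
```

```text
top cu [231 120  65] 279 [ 446.6 -168.6   11.5] [ 446.8 -168.4] 25.0 11.5
top pu [132  50 163] 274 [ 361.1 -137.7   11.4] [ 361.4 -137.5] 24.7 11.2
top al [231 221 213] 281 [428.9 107.1  11.6] [429.  107.5] 25.0 11.2
top dome 1626 1527 [623.2 121.5  60.5] 58.6 123.10790368070062
scene cu [241 148  95] 178 [ 449.  -167.    10.3] [ 449.7 -167.5] 25.3 10.2
scene pu [144  65 170] 176 [ 364.1 -136.    10.3] [ 364.3 -137.4] 26.1 10.3
scene al [244 238 233] 300 [431.8 108.5  10.4] [432.2 106.9] 25.9 10.3
scene dome 2346 2328 [625.  121.6  59.3] 58.9 119.569408443838
```

View pics/crop.png

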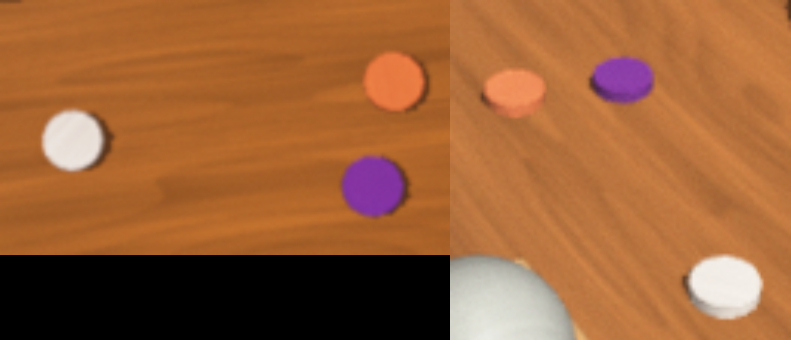

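Crop: the copper disc is the orange-red one (top crop 395,80). Purple is at (373,187) and the white/silver aluminium at (73,140). The two cameras agree: copper is at about (448,-168) and the dome at about (624,121.5). The start orientation already closes roughly perpendicular to the direction of the purple disc, so I don't need to turn the tool.

```bash
python3 -m creep '[{"linear":[0.182,-0.615,0],"twist":[0,0,0],"fingers":1},{"linear":[0.182,-0.615,0],"twist":[0,0,0],"fingers":1},{"linear":[0.182,-0.615,0],"twist":[0,0,0],"fingers":1},{"linear":[0.182,-0.615,0],"twist":[0,0,0],"fingers":1},{"linear":[0.182,-0.615,0],"twist":[0,0,0],"fingers":1},{"linear":[0.182,-0.615,0],"twist":[0,0,0],"fingers":1},{"linear":[0.182,-0.615,0],"twist":[0,0,0],"fingers":1},{"linear":[0.182,-0.615,-0.2],"twist":[0,0,0],"fingers":1},{"linear":[0.182,-0.615,-0.2],"twist":[0,0,0],"fingers":1},{"linear":[0.182,-0.615,-0.2],"twist":[0,0,0],"fingers":1},{"linear":[0.182,-0.615,-0.2],"twist":[0,0,0],"fingers":1},{"linear":[0.182,-0.615,-0.2],"twist":[0,0,0],"fingers":1},{"linear":[0.182,-0.615,-0.2],"twist":[0,0,0],"fingers":1},{"linear":[0.182,-0.615,-0.2],"twist":[0,0,0],"fingers":1},{"linear":[0,0,0],"twist":[0,0,0],"fingers":1},{"linear":[0,0,0],"twist":[0,0,0],"fingers":1}]' 15
cat > w.py <<'E'
from h import *; import sys
from scipy.spatial.transform import Rotation as Ro
s=get_state(); p,d=read_camera("wrist"); c=camera_info("wrist")
print(s['tcp_pos'],s['orientation'])
v,u=np.mgrid[:384,:512].astype(float);x=(u-c['cx'])/c['fx'];y=(v-c['cy'])/c['fy'];r=np.hypot(x,y)+1e-9
k=np.tan(np.minimum(r,1.45))/r; C=np.stack([x*k*d,y*k*d,d,np.ones_like(d)],-1)
T=(C@np.array(c['tool_from_camera']).T)[...,:3]; W=T@Ro.from_quat(s['orientation']).as_matrix().T+s['tcp_pos']
np.savez("wrist.npz",p=p,d=d,W=W,T=T); cv2.imwrite(f"pics/{sys.argv[1]}.png",cv2.cvtColor(p,cv2.COLOR_RGB2BGR))
h=cv2.cvtColor(p,cv2.COLOR_RGB2HSV); m=((h[...,0]<14)&(h[...,1]>120)&(p[...,0]>150)&(W[...,2]>float(sys.argv[2]))&(W[...,2]<float(sys.argv[3]))&(d>0)).astype(np.uint8)
n,l,st,ce=cv2.connectedComponentsWithStats(m)
for i in range(1,n):
    if st[i,4]>150:
        q=W[l==i];cc,rr=cv2.minEnclosingCircle(q[:,:2].astype(np.float32));print(ce[i].round(),st[i,4],q.mean(0).round(1),np.round(cc,1),round(rr,1),T[l==i].mean(0).round(1))
E
python3 w.py w1 6 20
```

```text
clock: 2.1
tcp_pos: [446.9, -167.4, 112.1]
orientation: [0.218, 0.976, 0.001, -0.001]
contact_force: [-0.1, 0.8, -0.2]
grip_width: 1.001
finger_force: 0.0
[ 446.86140698 -167.35865835  112.10876151] [ 2.17506707e-01  9.76058236e-01  5.58594738e-04 -9.16456884e-04]
[252. 204.] 2035 [ 446.3 -169.5   11.9] [ 447.1 -168.8] 25.3 [ -0.7  -2.3 100.2]
```

View pics/w1.png

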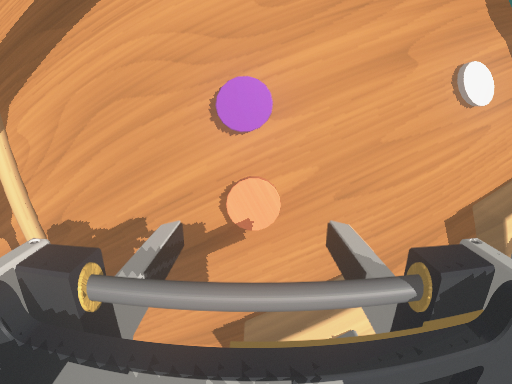

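The wrist view shows copper at (253,204), centred between the fingers. Purple at (244,104) is clear, and the measured offset is under 2 mm. Next I descend and close.

```bash
python3 -m creep '[{"linear":[0.005,-0.015,-0.3],"twist":[0,0,0],"fingers":1},{"linear":[0,0,-0.3],"twist":[0,0,0],"fingers":1},{"linear":[0,0,-0.3],"twist":[0,0,0],"fingers":0.5},{"linear":[0,0,-0.15],"twist":[0,0,0],"fingers":0.4},{"linear":[0,0,-0.075],"twist":[0,0,0],"fingers":0.3},{"linear":[0,0,0],"twist":[0,0,0],"fingers":0.2},{"linear":[0,0,0],"twist":[0,0,0],"fingers":-1},{"linear":[0,0,0],"twist":[0,0,0],"fingers":-1},{"linear":[0,0,0],"twist":[0,0,0],"fingers":-1},{"linear":[0,0,0],"twist":[0,0,0],"fingers":-1}]' 20
```

```text
clock: 3.4
tcp_pos: [448.6, -169.4, 23.1]
orientation: [0.217, 0.976, -0.0, 0.001]
contact_force: [0.4, 0.9, 5.2]
grip_width: 0.523
finger_force: 20.0
```

```bash
python3 -m creep '[{"linear":[0,0,0.175],"twist":[0,0,0],"fingers":-1},{"linear":[0,0,0.4],"twist":[0,0,0],"fingers":-1},{"linear":[0,0,0.4],"twist":[0,0,0],"fingers":-1},{"linear":[0,0,0.4],"twist":[0,0,0],"fingers":-1},{"linear":[0,0,0.4],"twist":[0,0,0],"fingers":-1},{"linear":[0,0,0.1],"twist":[0,0,0],"fingers":-1},{"linear":[0.11,0.181,0],"twist":[0,0,0],"fingers":-1},{"linear":[0.22,0.362,0],"twist":[0,0,0],"fingers":-1},{"linear":[0.22,0.362,0],"twist":[0,0,0],"fingers":-1},{"linear":[0.22,0.362,0],"twist":[0,0,0],"fingers":-1},{"linear":[0.22,0.362,0],"twist":[0,0,0],"fingers":-1},{"linear":[0.22,0.362,0],"twist":[0,0,0],"fingers":-1},{"linear":[0.22,0.362,0],"twist":[0,0,0],"fingers":-1},{"linear":[0.22,0.362,0],"twist":[0,0,0],"fingers":-1},{"linear":[0.22,0.362,0],"twist":[0,0,0],"fingers":-1},{"linear":[0.22,0.362,0],"twist":[0,0,0],"fingers":-1},{"linear":[0.11,0.181,0],"twist":[0,0,0],"fingers":-1},{"linear":[0,0,0],"twist":[0,0,0],"fingers":-1},{"linear":[0,0,0],"twist":[0,0,0],"fingers":-1}]' 20
python3 w.py w2 140 180
python3 - <<'E'
from h import *
from plant import *
p,d=read_camera("scene");W=cloud("scene",p,d)
h=cv2.cvtColor(p,cv2.COLOR_RGB2HSV); m=(h[...,0]<14)&(h[...,1]>120)&(p[...,0]>120)&(W[...,2]>125)&(W[...,2]<180)&(abs(W[...,0]-624)<60)&(abs(W[...,1]-121)<60)
print(m.sum(),W[m].mean(0),W[m].min(0),W[m].max(0))
z=np.load("wrist.npz");W=z['W'];w=W.reshape(-1,3);q=w[(w[:,2]>75)&(w[:,2]<128)&(np.hypot(w[:,0]-624,w[:,1]-121)<58)]
print(len(q)); c,r=sphere(q);e=abs(np.linalg.norm(q-c,axis=1)-r)<3;print(sphere(q[e]))
a=cv2.resize(p[130:310,150:340],(570,540));cv2.imwrite("pics/s2.png",cv2.cvtColor(a,cv2.COLOR_RGB2BGR))
E
```

```text
clock: 5.78
tcp_pos: [623.1, 119.7, 171.8]
orientation: [0.217, 0.976, -0.001, -0.001]
contact_force: [-0.4, -0.7, -1.8]
grip_width: 0.523
finger_force: 20.0
[623.07862957 119.68052003 171.84679435] [ 2.17249350e-01  9.76115580e-01 -6.09384510e-04 -8.50244453e-04]
[253. 242.] 3318 [624.2 118.5 160.4] [621.6 120.4] 25.4 [-1.6 -0.6 11.4]
266 [622.45302943 125.73801917 158.11266332] [598.67080423  97.07160044 148.62687661] [648.05736933 149.54368634 173.52370267]
7209
(array([623.53442382, 121.84234933,  60.84759535]), np.float64(58.921891461184224))
```

View pics/w2.png

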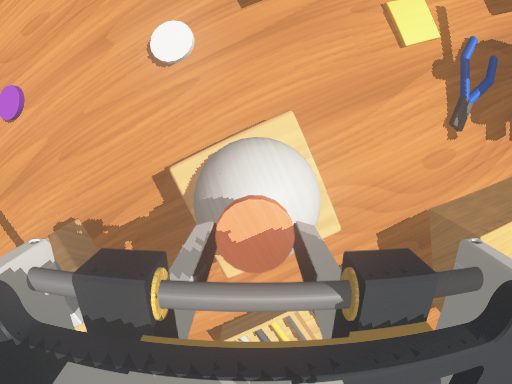

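View pics/s2.png

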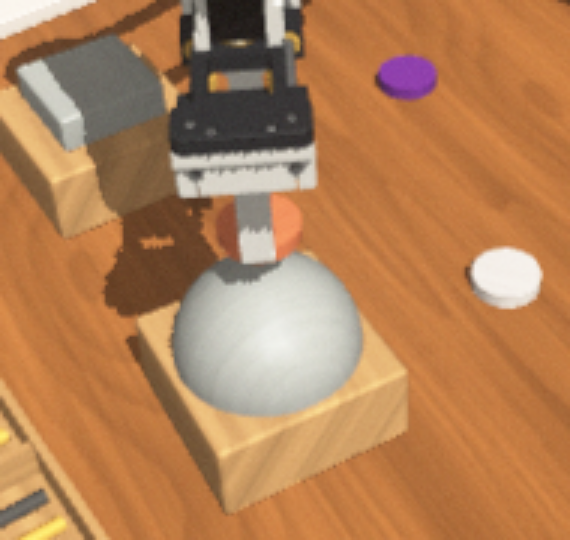

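The wrist view shows the disc at (255,233), level in the fingers. In the scene crop it sits just above the dome top, at (260,225). I shift by about (1.8,1.5) mm and lower the disc.

```bash
python3 -m creep '[{"linear":[0.022,0.019,-0.1],"twist":[0,0,0],"fingers":-1},{"linear":[0,0,-0.1],"twist":[0,0,0],"fingers":-1},{"linear":[0,0,-0.06],"twist":[0,0,0],"fingers":-1},{"linear":[0,0,-0.04],"twist":[0,0,0],"fingers":-1},{"linear":[0,0,-0.02],"twist":[0,0,0],"fingers":-1},{"linear":[0,0,0],"twist":[0,0,0],"fingers":-1},{"linear":[0,0,0],"twist":[0,0,0],"fingers":-1}]'
for i in 1; do python3 -m creep '[{"linear":[0,0,-0.012],"twist":[0,0,0],"fingers":-1},{"linear":[0,0,0],"twist":[0,0,0],"fingers":-1}]'|grep -E "tcp|contact";done
python3 -m creep '[{"linear":[0,0,-0.012],"twist":[0,0,0],"fingers":-1},{"linear":[0,0,0],"twist":[0,0,0],"fingers":-1}]'|grep -E "tcp|contact"
```

```text
clock: 6.75
tcp_pos: [625.9, 122.0, 147.1]
orientation: [0.217, 0.976, 0.0, 0.0]
contact_force: [-0.5, -0.0, -1.2]
grip_width: 0.527
finger_force: 20.0
tcp_pos: [625.8, 121.9, 145.9]
contact_force: [0.0, -0.0, -1.8]
tcp_pos: [625.7, 121.9, 144.9]
contact_force: [-0.1, 0.3, -1.1]
```

```bash
python3 -m creep '[{"linear":[0,0,-0.012],"twist":[0,0,0],"fingers":-1},{"linear":[0,0,0],"twist":[0,0,0],"fingers":-1}]'|grep -E "tcp|contact"
python3 -m creep '[{"linear":[0,0,-0.01],"twist":[0,0,0],"fingers":-1},{"linear":[0,0,0],"twist":[0,0,0],"fingers":-1}]'|grep -E "tcp|contact"
```

```text
tcp_pos: [625.7, 121.9, 143.9]
contact_force: [0.7, 0.9, -2.1]
tcp_pos: [625.8, 121.9, 143.2]
contact_force: [0.9, -0.3, -2.6]
```

```bash
python3 -m creep '[{"linear":[0,0,-0.01],"twist":[0,0,0],"fingers":-1},{"linear":[0,0,0],"twist":[0,0,0],"fingers":-1}]'|grep -E "tcp|contact"
python3 w.py w3 118 140
python3 - <<'E'
from h import *
p,d=read_camera("scene");a=cv2.resize(p[160:310,170:320],(600,600),interpolation=cv2.INTER_CUBIC);cv2.imwrite("pics/s3.png",cv2.cvtColor(a,cv2.COLOR_RGB2BGR))
E
```

```text
tcp_pos: [625.9, 121.9, 143.0]
contact_force: [-1.1, -0.7, 3.1]
[625.8528775  121.90857917 143.04472375] [2.17149344e-01 9.76138345e-01 1.04812056e-04 2.86648953e-04]
[252. 241.] 3498 [625.8 120.7 131.7] [623.7 122.5] 25.3 [-0.4 -1.1 11.4]
```

View pics/s3.png

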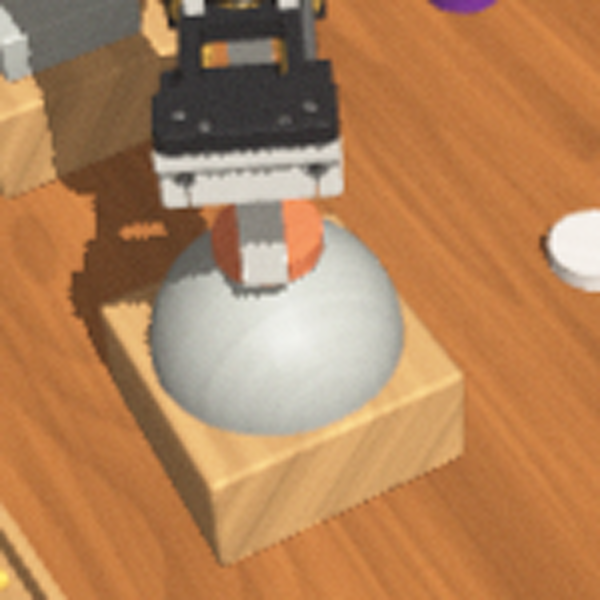

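Contact is confirmed: the force went from -2 N to +3 N. In the scene crop the disc rests on the dome top at (268,240), and in the wrist data it is within 1 mm of the dome centre. I ease the grip and open slowly.

```bash
python3 -m creep '[{"linear":[0,0,0],"twist":[0,0,0],"fingers":-1},{"linear":[0,0,0],"twist":[0,0,0],"fingers":-1}]' 3
python3 -m creep '[{"linear":[0,0,0],"twist":[0,0,0],"fingers":0.05},{"linear":[0,0,0],"twist":[0,0,0],"fingers":0.07},{"linear":[0,0,0],"twist":[0,0,0],"fingers":0.09},{"linear":[0,0,0],"twist":[0,0,0],"fingers":0.12},{"linear":[0,0,0],"twist":[0,0,0],"fingers":0.16},{"linear":[0,0,0],"twist":[0,0,0],"fingers":0.22},{"linear":[0,0,0],"twist":[0,0,0],"fingers":0.3},{"linear":[0,0,0],"twist":[0,0,0],"fingers":0.4},{"linear":[0,0,0],"twist":[0,0,0],"fingers":0.5},{"linear":[0,0,0],"twist":[0,0,0],"fingers":0.6},{"linear":[0,0,0],"twist":[0,0,0],"fingers":0.6}]'
python3 w.py w4 112 140
python3 - <<'E'
from h import *
p,d=read_camera("scene");a=cv2.resize(p[160:310,170:320],(400,400),interpolation=cv2.INTER_CUBIC);b=cv2.resize(np.load("wrist.npz")['p'],(400,300));b=np.pad(b,((0,100),(0,0),(0,0)));cv2.imwrite("pics/s4.png",cv2.cvtColor(np.hstack([a,b]),cv2.COLOR_RGB2BGR))
E
```

```text
clock: 8.35
tcp_pos: [626.0, 121.9, 142.9]
orientation: [0.217, 0.976, 0.0, 0.0]
contact_force: [-0.3, -0.6, 4.9]
grip_width: 0.534
finger_force: 3.0
clock: 9.72
tcp_pos: [625.8, 121.9, 142.4]
orientation: [0.217, 0.976, 0.0, 0.0]
contact_force: [-0.4, 0.3, -0.2]
grip_width: 0.798
finger_force: 0.0
[625.7695718  121.92033843 142.41595283] [2.17150976e-01 9.76138029e-01 4.04891711e-05 5.83082984e-06]
[253. 237.] 4173 [623.8 122.2 131.8] [624.1 123.4] 24.9 [ 1.9 -0.6 10.6]
```

View pics/s4.png

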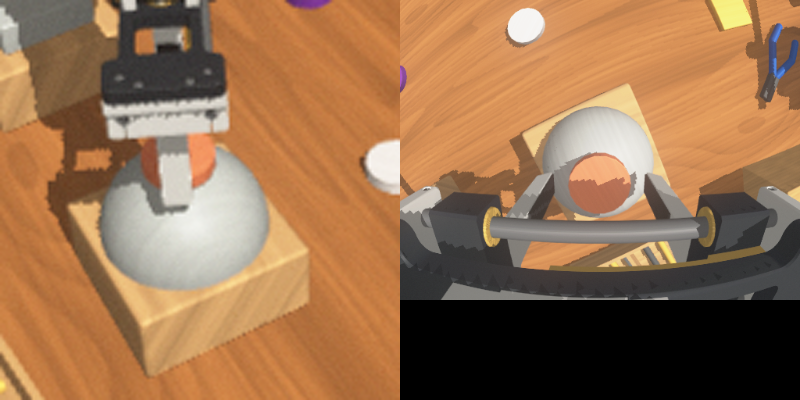

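The disc is free and balanced. It shows at (180,160) in the scene half and (600,183) in the wrist half, with a gap on both sides. I go straight up, then check its tilt and whether it stays still.

```bash
python3 -m creep '[{"linear":[0,0,0.05],"twist":[0,0,0],"fingers":0.6},{"linear":[0,0,0.2],"twist":[0,0,0],"fingers":0.6},{"linear":[0,0,0.4],"twist":[0,0,0],"fingers":0.6},{"linear":[0,0,0.4],"twist":[0,0,0],"fingers":0.6},{"linear":[0,0,0.3],"twist":[0,0,0],"fingers":0.6},{"linear":[0,0,0],"twist":[0,0,0],"fingers":0.6},{"linear":[0,0,0],"twist":[0,0,0],"fingers":0.6},{"linear":[0,0,0],"twist":[0,0,0],"fingers":0.6},{"linear":[0,0,0],"twist":[0,0,0],"fingers":0.6}]'
python3 w.py w5 112 145
python3 - <<'E'
from h import *
z=np.load("wrist.npz");p,W=z['p'],z['W'];h=cv2.cvtColor(p,cv2.COLOR_RGB2HSV)
m=(h[...,0]<14)&(h[...,1]>120)&(np.hypot(W[...,0]-624,W[...,1]-122)<23)&(W[...,2]>115);q=W[m]
k=np.linalg.lstsq(np.c_[q[:,:2],np.ones(len(q))],q[:,2],rcond=None)[0];print("tilt",np.hypot(*k[:2]),m.sum())
p,d=read_camera("scene");a=cv2.resize(p[160:310,170:320],(400,400),interpolation=cv2.INTER_CUBIC);cv2.imwrite("pics/s5.png",cv2.cvtColor(a,cv2.COLOR_RGB2BGR))
E
sleep 0; python3 w.py w6 112 145
```

```text
clock: 10.95
tcp_pos: [625.4, 121.9, 249.4]
orientation: [0.217, 0.976, -0.0, -0.001]
contact_force: [0.3, -0.1, 0.4]
grip_width: 0.798
finger_force: 0.0
[625.37256338 121.87345234 249.35092427] [ 2.17171305e-01  9.76133055e-01 -2.29418154e-04 -9.11536037e-04]
tilt 0.14233258995047457 389
[625.5672267  121.88031692 249.68394756] [ 2.17173064e-01  9.76132920e-01 -1.44436442e-04 -6.01819212e-04]
```

View pics/s5.png

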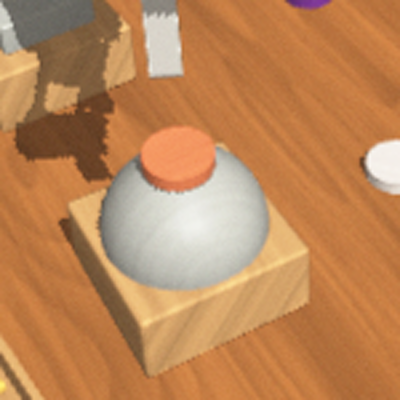

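The scene crop shows the disc at (178,158), balanced on the dome. The wrist tilt came from only a few shaded pixels, so I measure it again from the fixed cameras at two different times.

```bash
cat > t.py <<'E'
from h import *
for n in("top","scene"):
    p,d=read_camera(n);W=cloud(n,p,d);h=cv2.cvtColor(p,cv2.COLOR_RGB2HSV)
    q=W[(h[...,0]<15)&(h[...,1]>110)&(np.hypot(W[...,0]-624,W[...,1]-122)<35)&(W[...,2]>122)&(W[...,2]<145)]
    if len(q)<50: print(n,len(q)); continue
    for _ in range(4):
        k=np.linalg.lstsq(np.c_[q[:,:2],np.ones(len(q))],q[:,2],rcond=None)[0];e=abs(q@[k[0],k[1],-1]+k[2]);q2=q;q=q[e<2]
    c,r=cv2.minEnclosingCircle(q[:,:2].astype(np.float32));print(n,len(q),np.round(c,1),round(r,1),"z",q[:,2].mean().round(1),"tilt",k[:2].round(3))
E
python3 t.py; python3 -m creep '[{"linear":[0,0,0],"twist":[0,0,0],"fingers":0.6},{"linear":[0,0,0],"twist":[0,0,0],"fingers":0.6},{"linear":[0,0,0],"twist":[0,0,0],"fingers":0.6},{"linear":[0,0,0],"twist":[0,0,0],"fingers":0.6},{"linear":[0,0,0],"twist":[0,0,0],"fingers":0.6}]'|head -1; python3 t.py
```

```text
top 38
scene 416 [625.9 123.6] 25.3 z 130.2 tilt [-0.022 -0.04 ]
clock: 11.82
top 39
scene 402 [626.  123.6] 25.2 z 130.2 tilt [-0.024 -0.039]
```

It holds still about 2 mm off centre (dome centre is (625,121.6) in the same camera), tilted about 0.045 rad. I hand it in.

```bash
python3 -c "from plant import *;print(job_done())"
```

```text
the job is handed in; nothing more can be done
None
```

The copper disc is balanced on top of the steel dome, about 2 mm off centre and tilted about 0.045 rad; the gripper is clear and the job was handed in at about 12 s, with no verdict reported back.

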